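# Cover the open wheel hub

### The job

I am leaving this motorcycle hub for the night: put the large aluminium cover on the large aluminium hub so that no grit falls in. It should sit fully seated and level on the rim, knob up; lower it on, do not let it drop. Leave the small orange cover where it lies.

Things in the scene. Friction and masses are not known exactly. Their poses are not given: they have to be found in the camera images.
- cover_center (a point): Large loose dust cover, bare aluminium, black knob, knob up, 0.25 kg, round. From its underside up: plug 0-12 mm (100 mm across, tapering to 92 at the bottom), disc 12-18 mm (138 across), upright round knob 18-54 mm (36 across). This point: on the axis, 27 mm above the underside (half height), 9 mm above the disc's top; grasp the knob about 15 mm above this point. z up through the knob.
- hub_rim (a point): Large aluminium wheel hub: open drum, mouth up, fixed to the bench, 60 mm tall, rim 130 mm outside, 116 inside, flanges 148 across; hollow down to an axle stub over 25 mm below the rim. This point: centre of the mouth, level with the rim's top; z up. The cover's plug goes in with 8 mm play all round, its disc rests on the rim: the seated cover's point is 15 mm above this one.
- small_cover_center (a point): Small loose orange plastic cover with a black knob, 96 mm across, plug 62 across, 54 mm tall, same form as the large one; to be left alone. This point: on its axis, 27 mm above its underside.
- small_hub_rim (a point): Small dark steel wheel hub, open drum fixed to the bench, 50 mm tall, rim 88 mm outside, 76 inside, flanges 102 across; not part of the job. This point: centre of its mouth at rim height.
There are look-alikes about, which are no part of the job. Leave any turquoise look-alike of the part that bears cover_center alone.

How it is judged:
By the outcome, as a careful person would: the job done as asked, in the order asked, and still so for the second after the job is handed in, with the robot touching nothing.
It also fails if it takes over 43 s, if anything falls off the work surface, if the arm or the gripper's body presses on something with over 40 N, if the wrist force passes 120 N, or if a joint passes its speed limit or range.

### The arm

A 6-joint arm with a two-finger parallel gripper is mounted at the origin on the work surface. World frame = base frame: x ahead of the robot, y to its left, z up, the work surface at z = 0. Lengths are in m, angles in rad, forces in N, time in s.
With the tool pointing down it reaches from about 0.275 to 0.75 m from the base axis. Payload 10.2 kg.
Tool frame: the origin (TCP) lies midway between the tips of the shut fingers; the grasp point (between the pads) lies robot.grip_point_offset behind it (robot.grip_point_offset is the distance from the TCP to the grasp point, in m); z points along the fingers, y is the direction in which the jaws open and shut (so a half turn about z gives the same grasp; the last joint's range is limited). The gripper opens to 88 mm and grips with 3 to 60 N. Pads are 18 mm wide; open, the fingers measure 123 mm over their backs; the gripper's body (75 mm by 187 mm) begins 45 mm behind the grasp point.
Start: joints at [1.021, 0.313, 1.498, -0, 1.331, -0.223], TCP at [0.169, 0.497, 0.239] pointing down, gripper open.
Joint ranges: [-2.94, 2.94], [-0.97, 2.17], [0.19, 2.56], [-1.23, 4.37], [0.02, 3.11], [-2.88, 2.88]. Speed limits (rad/s): [2.39, 2.39, 3.01, 3.14, 3.14, 3.14].

### API

Orientations are given as [roll, pitch, yaw] about the fixed x, y, z axes, in that order (R = Rz(yaw) Ry(pitch) Rx(roll)).
In Python, from plant import robot gives the robot as it stands.
- The arm moves only by the tool send_rows, never from a script. Its argument "rows" is a list of rows, each a list of 7 numbers: the turn, a rotation vector about the tool's x, y, z in units of 8 degrees (1.0 is 8 degrees), then the shift along the tool's x, y, z in units of 60 mm (1.0 is 60 mm), then the finger opening in mm, from 0 to 88.1. A call has 1 to 10 rows; each row shifts and turns the commanded pose from where the row before left it, along the tool's axes as they then stand; what a row does not reach is not made up. A row lasts 1/8 s, in which the tool goes at most 62.5 mm and 10.7 degrees, less where a joint would pass 70% of its speed; a pose out of reach is approached as far as the arm can. A call is refused whole if a number of a shift passes 1 or a number of a turn 1, either way. A call with a gripper value outside its range is refused whole. The fingers move at their own pace and stop on an object; "force" is the grip in N (left out, the last holds). Time passes only in rows, so rows that do not move let the fingers close. It gives the time, the measured TCP pose, the force and the opening at its end, in the units of the state.
- robot.state(): the state, without advancing time (a new reading comes with each control period).
- robot.grab_frame(name): name is "scene" or "top" or "wrist"; returns the picture (384x512x3 uint8, red, green, blue); there is no depth.
- robot.camera_model(name): a dict with "vertical_fov" (degrees; the focal length in pixels is half the picture's height over the tangent of half this angle, whatever the lens; pixels are square), "cx", "cy" (the principal point, pixels), "cam_to_world" (4x4, takes a point from camera to world coordinates). Camera axes: x right, y up, looking along -z (the intrinsics and any distortion apply to the point x, -y, -z); pixel columns grow to the right and rows downward; lengths in m; the calibration is good to about 2 mm. A picture is of the moment at which its call begins: read the wrist's pose just before it. camera_model takes no time and is no camera call; for the wrist camera it gives the pose at the moment of the call.
- robot.close_job(): hands the job in, once; it reports no verdict.
Trained networks look in the newest picture that a camera, given by its name, has taken for a name from the list of things; names that differ only in an ending like _2 or _b are one class to them, and where a whole thing is asked for, a point or a joint stands for the part that bears it (a point fixed in the world has none). Each returns a list of dicts, best first, with "conf" (0 to 1); they miss things now and then, are a little off and sometimes report something else, mostly with a low value. They report only what shows in the picture. A call takes as long as a camera call. They do not tell look-alikes from the thing itself.
- robot.search_frame(camera, target): "xy" ([column, row] in pixels, amid what is visible of it).
The state is a dict: "time": time; "joint_pos": joint angles; "dq": joint speeds; "joint_torque": joint torques, N m; "tcp_pos": TCP position; "eef_rot": TCP orientation; "force": force on the tool from outside, world axes, zero at the start; "ft_torque": the same for the moment, N m; "width": finger opening in m.
Only numpy, scipy, OpenCV 4.12 (cv2) and the standard library are available. Lean on these libraries where they do the work, as an engineer would, in place of code of your own. Each camera call takes 0.05 s, during which the arm holds its last target.

## Working session

There is one attempt and no reset: what is moved stays moved. The work goes in short steps, Python scripts to look and compute and a tool call to move; the robot and the scene stay as the last step left them, time stands still between calls to the robot, and variables do not carry over. Pictures are saved under pics/ and viewed, and the job is handed in when it is done.

Besides the shell and the picture viewer there is one more tool, called after "Emit:" by a JSON object that holds its "name" and its "arguments", one argument or row to a line. send_rows: Moves the arm, as the interface text tells. Its arguments: {"type":"object","properties":{"rows":{"type":"array","items":{"type":"array","items":{"type":"number"}}},"force":{"type":"number"}},"required":["rows"]}

```bash
ls; mkdir -p pics
python3 - <<'E'
from plant import robot
import cv2
s=robot.state(); print({k:s[k] for k in('time','tcp_pos','eef_rot','force','width')}, robot.grip_point_offset)
for n in("scene","top"):
    f=robot.grab_frame(n); cv2.imwrite(f"pics/{n}0.png",f[:,:,::-1])
    m=robot.camera_model(n); print(n,m)
    for t in("cover_center","hub_rim"):
        print(t,robot.search_frame(n,t))
E
```

```text
pics
{'time': 0.0, 'tcp_pos': array([0.16841555, 0.49698257, 0.23816512]), 'eef_rot': array([-3.14032027e+00, -2.76570146e-04,  2.81480193e+00]), 'force': array([ 0.696441  ,  0.54897689, -0.18576562]), 'width': 0.08811447798878053} 0.0187
scene {'vertical_fov': 55.183639974355046, 'cx': 256.4070974019209, 'cy': 190.3467959174366, 'cam_to_world': array([[-0.26404649, -0.63980947,  0.72175016,  1.21003677],
       [ 0.9644274 , -0.18493123,  0.18889212,  0.18674978],
       [ 0.01261917,  0.74595193,  0.66588022,  0.69919727],
       [ 0.        ,  0.        ,  0.        ,  1.        ]])}
cover_center [{'xy': [365.7, 276.5], 'conf': 0.98}, {'xy': [286.3, 245.0], 'conf': 0.71}]
hub_rim [{'xy': [216.8, 196.1], 'conf': 0.57}]
top {'vertical_fov': 50.66715227110889, 'cx': 259.46627077605416, 'cy': 191.87732598774113, 'cam_to_world': array([[-0.00126423,  0.99466709, -0.10312991,  0.44632139],
       [-0.9999974 , -0.00145327, -0.00175785,  0.01211448],
       [-0.00189835,  0.10312742,  0.99466634,  1.06228258],
       [ 0.        ,  0.        ,  0.        ,  1.        ]])}
cover_center [{'xy': [220.6, 166.2], 'conf': 0.74}, {'xy': [147.3, 147.0], 'conf': 0.63}]
hub_rim [{'xy': [305.4, 200.9], 'conf': 0.73}]
```

View pics/scene0.png

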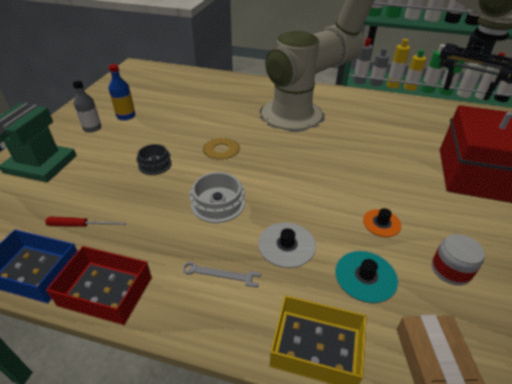

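View pics/top0.png

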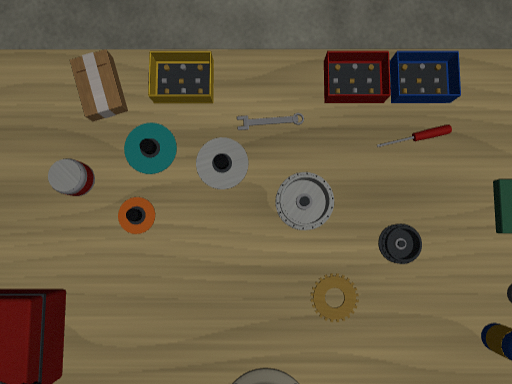

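The aluminium cover is at scene (287,245) and top (222,163). The turquoise look-alike is at scene (367,275) and top (150,148), and the orange cover at top (136,215). The large hub is at top (304,200) and scene (217,197); the small dark hub is at top (400,243). The bare aluminium colour picks out the cover. I'll confirm it in a crop and measure.

```bash
cat > h.py <<'E'
import numpy as np,cv2
from plant import robot
def cam(n):
    m=robot.camera_model(n); f=192/np.tan(np.radians(m['vertical_fov']/2)); return f,m['cx'],m['cy'],np.array(m['cam_to_world'])
def ray(n,uv,c=None):
    f,cx,cy,T=c or cam(n); d=np.array([(uv[0]-cx)/f,-(uv[1]-cy)/f,-1]); return T[:3,3],T[:3,:3]@d
def at_z(n,uv,z,c=None):
    o,d=ray(n,uv,c); return o+d*(z-o[2])/d[2]
def proj(n,P,c=None):
    f,cx,cy,T=c or cam(n); q=(np.array(P)-T[:3,3])@T[:3,:3]; return np.array([cx+f*q[...,0]/-q[...,2],cy+f*q[...,1]/q[...,2]]).T
def circ(x,y,z,r):
    a=np.linspace(0,2*np.pi,73); return np.c_[x+r*np.cos(a),y+r*np.sin(a),0*a+z]
E
python3 - <<'E'
from h import *
t=cv2.imread('pics/top0.png'); s=cv2.imread('pics/scene0.png')
for n,uv in(("top",(222,163)),("scene",(287,240))): print('cover knob/disc',n,at_z(n,uv,.018 if n=='x' else .04))
for n,uv in(("top",(304,200)),("scene",(217,184))): print('hub',n,at_z(n,uv,.06))
a=cv2.resize(t[100:270,100:440],None,fx=2.3,fy=2.3,interpolation=cv2.INTER_CUBIC)
b=cv2.resize(s[150:320,170:430],None,fx=3,fy=3,interpolation=cv2.INTER_CUBIC)
cv2.imwrite('pics/ca.png',a);cv2.imwrite('pics/cb.png',b)
E
```

```text
cover knob/disc top [0.62658679 0.10949619 0.04      ]
cover knob/disc scene [0.64415068 0.11478168 0.04      ]
hub top [ 0.52983634 -0.09648409  0.06      ]
hub scene [ 0.52186656 -0.10194143  0.06      ]
```

View pics/ca.png

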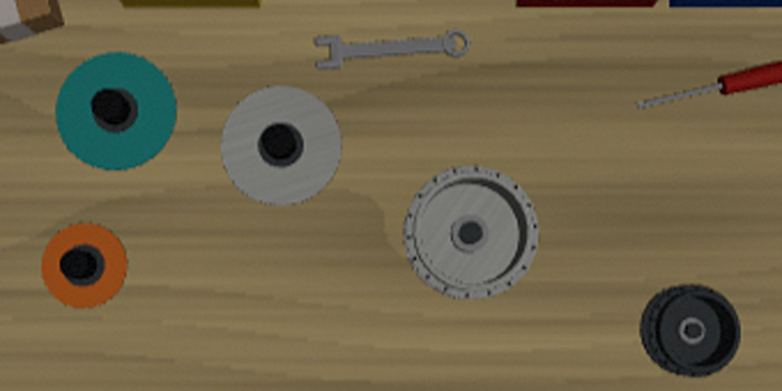

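View pics/cb.png

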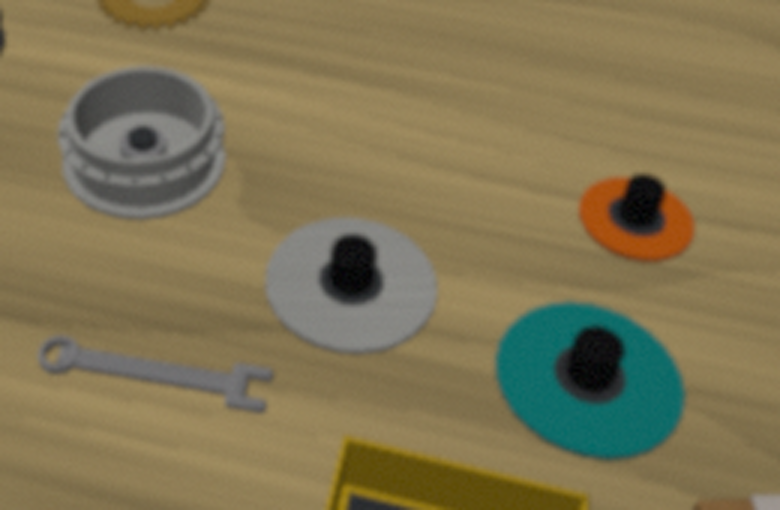

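The crop confirms it: bare aluminium disc with a black knob, knob up, at top (222,163). The hub mouth is open and faces up. Next I fit the circles in both views.

```bash
cat > fit.py <<'E'
from h import *
from scipy.optimize import least_squares
def ellmask(img,seed,rad,lo,hi):
    hsv=cv2.cvtColor(cv2.GaussianBlur(img,(3,3),0),cv2.COLOR_BGR2HSV)
    m=((hsv[...,1]<lo)&(hsv[...,2]>hi)).astype(np.uint8)*255
    g=np.zeros_like(m); cv2.circle(g,seed,rad,255,-1); m&=g
    cs,_=cv2.findContours(m,cv2.RETR_EXTERNAL,cv2.CHAIN_APPROX_NONE)
    c=max(cs,key=cv2.contourArea); return cv2.convexHull(c),cv2.fitEllipse(c),m
E
python3 - <<'E'
from fit import *
t=cv2.imread('pics/top0.png'); s=cv2.imread('pics/scene0.png')
for n,img,seed,rad in(("top",t,(222,163),33),("scene",s,(287,245),34)):
    h,e,m=ellmask(img,seed,rad,60,70); print(n,'disc ellipse',np.round(e[0],1),np.round(e[1],1))
    P=at_z(n,e[0],.018); print(' at z=.018',P.round(4))
    E2=cv2.fitEllipse(proj(n,circ(*P[:2],.018,.069)).astype(np.float32)); print(' expected ellipse',np.round(E2[1],1))
# overlay
c={"top":(t,(100,100,440,270),2.3),"scene":(s,(170,150,430,320),3)}
for n in c:
    img,(x0,y0,x1,y1),k=c[n]; v=cv2.resize(img[y0:y1,x0:x1],None,fx=k,fy=k,interpolation=cv2.INTER_CUBIC)
    for (x,y,z,r,col) in((.624,.110,.018,.069,(0,0,255)),(.624,.110,.054,.018,(0,255,0)),(.526,-.098,.06,.065,(0,0,255)),(.526,-.098,.06,.058,(0,255,0)),(.526,-.098,.0,.074,(255,0,0))):
        p=(proj(n,circ(x,y,z,r))-[x0,y0]+.5)*k-.5
        cv2.polylines(v,[p.round().astype(np.int32)],True,col,1)
    cv2.imwrite(f'pics/ov_{n}.png',v)
E
```

```text
top disc ellipse [221.7 162.9] [51.5 51.9]
 at z=.018 [0.6308 0.1123 0.018 ]
 expected ellipse [52.1 53. ]
scene disc ellipse [286.6 244.7] [44.5 57. ]
 at z=.018 [0.6399 0.1144 0.018 ]
 expected ellipse [44.7 58.1]
```

View pics/ov_top.png

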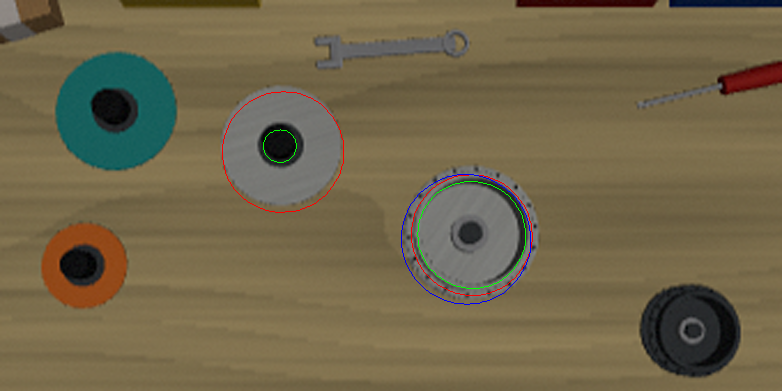

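View pics/ov_scene.png

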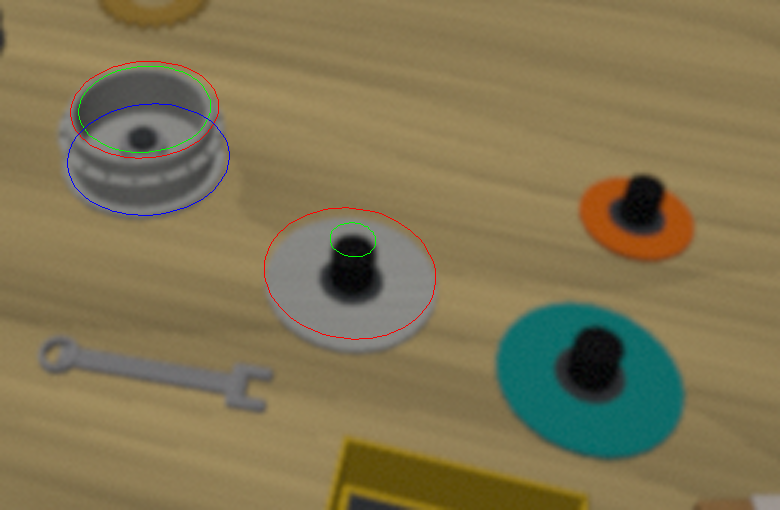

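```bash
cat >> h.py <<'E'
from scipy.spatial.transform import Rotation as Ro
def togo(target,yaw=None):
    s=robot.state(); R=Ro.from_euler('xyz',s['eef_rot']).as_matrix(); d=np.array(target)-s['tcp_pos']
    print('t',s['time'],'tcp',s['tcp_pos'].round(4),'rpy',s['eef_rot'].round(4),'F',s['force'].round(1),'w',round(s['width'],4),'q',np.round(s['joint_pos'],2))
    print('tool shift mm',(R.T@d*1000).round(1),'units',(R.T@d/.06).round(3))
    D=Ro.from_euler('xyz',[np.pi,0,s['eef_rot'][2] if yaw is None else yaw]).as_matrix()
    print('turn units',(Ro.from_matrix(R.T@D).as_rotvec(degrees=True)/8).round(3))
E
python3 - <<'E'
from h import *
togo([.60,.10,.24])
m=robot.camera_model('wrist'); s=robot.state(); R=Ro.from_euler('xyz',s['eef_rot']).as_matrix()
T=np.array(m['cam_to_world']);print(m['vertical_fov'],m['cx'],m['cy'],R.T@(T[:3,3]-s['tcp_pos']),(R.T@T[:3,:3]).round(3))
E
```

```text
t 0.3 tcp [0.1685 0.4971 0.2385] rpy [-3.1412e+00 -1.0000e-04  2.8148e+00] F [-0.6  0.3 -0.4] w 0.0881 q [ 1.02  0.31  1.5   0.    1.33 -0.22]
tool shift mm [-536.2 -237.6   -1.4] units [-8.936 -3.96  -0.023]
turn units [-0.003 -0.001  0.   ]
60.03646907438432 260.3332716121396 195.12926878465606 [ 0.06861376 -0.00113354 -0.14569549] [[-0.001  0.963  0.269]
 [ 1.     0.001 -0.001]
 [-0.001  0.269 -0.963]]
```

Emit:
{"name": "send_rows", "arguments": {
  "rows": [
    [0,0,0,-0.9,-0.4,0,88],
    [0,0,0,-0.9,-0.4,0,88],
    [0,0,0,-0.9,-0.4,0,88],
    [0,0,0,-0.9,-0.4,0,88],
    [0,0,0,-0.9,-0.4,0,88],
    [0,0,0,-0.9,-0.4,0,88],
    [0,0,0,-0.9,-0.4,0,88],
    [0,0,0,-0.9,-0.4,0,88],
    [0,0,0,-0.9,-0.4,0,88],
    [0,0,0,-0.9,-0.4,0,88]
  ]
}}

```text
time: 1.55
tcp_pos: [0.6041, 0.095, 0.2387]
eef_rot: [3.141, -0.0, 2.815]
force: [0.1, 0.8, 0.7]
width: 0.0879
```

Emit:
{"name": "send_rows", "arguments": {
  "rows": [
    [0,0,0,0,0,0,88],
    [0,0,0,0,0,0,88],
    [0,0,0,0,0,0,88]
  ]
}}

```text
time: 1.92
tcp_pos: [0.6023, 0.0976, 0.2391]
eef_rot: [3.141, 0.0, 2.816]
force: [-0.6, 0.2, 0.2]
width: 0.0882
```

```bash
cat > look.py <<'E'
from fit import *
import sys
def look(name,seedP,circs):
    c=cam('wrist'); img=robot.grab_frame('wrist')[:,:,::-1].copy(); cv2.imwrite(f'pics/{name}_raw.png',img)
    v=cv2.resize(img,None,fx=1.5,fy=1.5,interpolation=cv2.INTER_CUBIC)
    for (x,y,z,r,col) in circs:
        p=(proj('wrist',circ(x,y,z,r),c)+.5)*1.5-.5; cv2.polylines(v,[p.round().astype(np.int32)],True,col,1)
    cv2.imwrite(f'pics/{name}.png',v); return img,c
E
python3 - <<'E'
from look import *
togo([.633,.113,.15])
look('w1',0,[(.633,.113,.018,.069,(0,0,255)),(.633,.113,.054,.018,(0,255,0))])
E
```

```text
t 1.925 tcp [0.6023 0.0976 0.2391] rpy [3.1414e+00 2.0000e-04 2.8162e+00] F [-0.6  0.2  0.2] w 0.0882 q [-0.03  0.5   1.22  0.    1.42 -1.28]
tool shift mm [-24.2  24.4  89.1] units [-0.403  0.406  1.485]
turn units [0.001 0.001 0.   ]
```

View pics/w1.png

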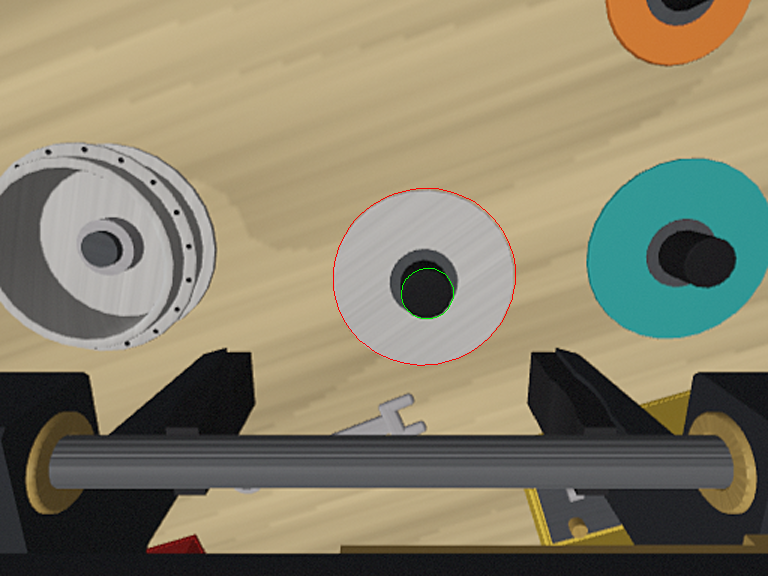

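The disc outline drawn at (0.633, 0.113) lies on the cover at wrist px (424,276 of 768×576). The hub shows at the left. Refining the position numerically.

Run:
```python
from look import *
img=cv2.imread('pics/w1_raw.png'); c=cam('wrist')
h,e,m=ellmask(img,(283,184),64,45,110); print(np.round(e,1) if 0 else e)
P=at_z('wrist',e[0],.018,c)
E2=cv2.fitEllipse(proj('wrist',circ(*P[:2],.018,.069),c).astype(np.float32)); print(P,E2)
P=P+at_z('wrist',e[0],.018,c)-at_z('wrist',E2[0],.018,c); print('corrected',P)
hsv=cv2.cvtColor(img,cv2.COLOR_BGR2HSV)
togo([P[0],P[1],.0233]); togo([P[0],P[1],.07])
```

```text
((281.8201599121094, 184.75697326660156), (115.9030990600586, 119.65355682373047), 74.50706481933594)
[0.63053587 0.11314482 0.018     ] ((281.8571472167969, 181.8463134765625), (117.9291000366211, 121.89030456542969), 73.72027587890625)
corrected [0.63375957 0.11207369 0.018     ]
t 1.975 tcp [0.6023 0.0976 0.2391] rpy [3.1414e+00 3.0000e-04 2.8163e+00] F [0.5 0.5 0. ] w 0.0882 q [-0.03  0.5   1.22  0.    1.42 -1.28]
tool shift mm [-25.1  23.7 215.9] units [-0.418  0.395  3.598]
turn units [0.001 0.002 0.   ]
t 1.975 tcp [0.6023 0.0976 0.2391] rpy [3.1414e+00 3.0000e-04 2.8163e+00] F [0.5 0.5 0. ] w 0.0882 q [-0.03  0.5   1.22  0.    1.42 -1.28]
tool shift mm [-25.1  23.7 169.2] units [-0.418  0.395  2.819]
turn units [0.001 0.002 0.   ]
```

Emit:
{"name": "send_rows", "arguments": {
  "rows": [
    [0,0,0,-0.21,0.2,0.6,88],
    [0,0,0,-0.205,0.2,0.8,88],
    [0,0,0,0,0,0.8,88],
    [0,0,0,0,0,0.6,88],
    [0,0,0,0,0,0.4,88],
    [0,0,0,0,0,0.2,88],
    [0,0,0,0,0,0,88],
    [0,0,0,0,0,0,88],
    [0,0,0,0,0,0,88]
  ]
}}

```text
time: 3.1
tcp_pos: [0.6346, 0.1114, 0.0358]
eef_rot: [3.141, 0.002, 2.815]
force: [-0.5, 0.3, -0.6]
width: 0.0881
```

Run:
```python
from look import *
togo([.6335,.1125,.0238])
look('w2',0,[(.6335,.1125,.018,.069,(0,0,255)),(.6335,.1125,.054,.018,(0,255,0))])
```

```text
t 3.1 tcp [0.6346 0.1114 0.0358] rpy [3.1411e+00 1.5000e-03 2.8148e+00] F [-0.5  0.3 -0.6] w 0.0881 q [-0.01  0.78  1.31  0.    1.05 -1.25]
tool shift mm [ 1.5  0.7 12. ] units [0.024 0.012 0.199]
turn units [0.004 0.011 0.   ]
```

View pics/w2.png

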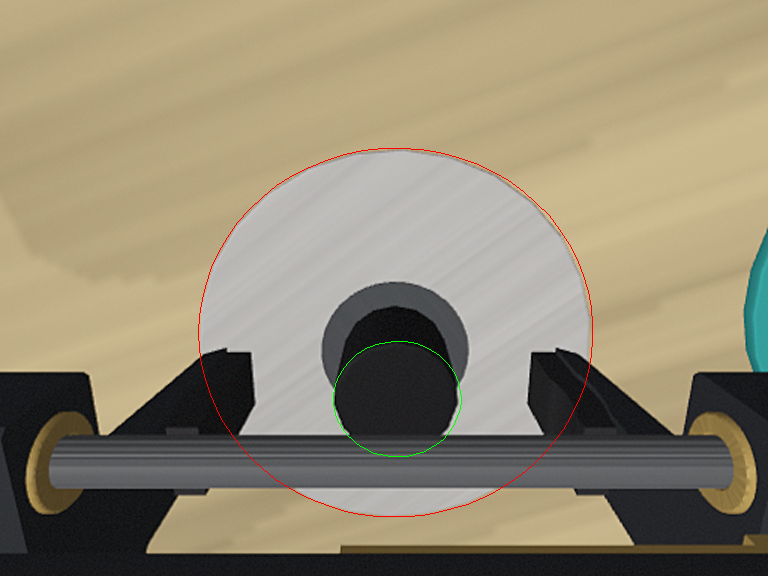

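The disc outline matches to about 1 mm and the knob lies midway between the open jaws. Lower 12 mm and close.

Emit:
{"name": "send_rows", "arguments": {
  "rows": [
    [0,0,0,0.02,0.01,0.1,88],
    [0,0,0,0,0,0.1,88],
    [0,0,0,0,0,0,88],
    [0,0,0,0,0,0,60],
    [0,0,0,0,0,0,45],
    [0,0,0,0,0,0,25],
    [0,0,0,0,0,0,25],
    [0,0,0,0,0,0,25],
    [0,0,0,0,0,0,25]
  ],
  "force": 30
}}

```text
time: 4.28
tcp_pos: [0.6333, 0.1124, 0.0227]
eef_rot: [3.141, 0.0, 2.815]
force: [0.4, 0.1, 0.5]
width: 0.0356
```

Run:
```python
from look import *
togo([.6335,.1125,.0238]);print(robot.state()['ft_torque'])
```

```text
t 4.275 tcp [0.6333 0.1124 0.0227] rpy [3.1415 0.     2.8148] F [0.4 0.1 0.5] w 0.0356 q [-0.01  0.79  1.32  0.    1.03 -1.25]
tool shift mm [-0.2  0.2 -1.1] units [-0.003  0.004 -0.018]
turn units [0.001 0.    0.   ]
[ 0.11327807 -0.01497122 -0.00671423]
```

Gripped at 35.6 mm, which matches the 36 mm knob. Now lift and move slightly toward the hub, so the wrist camera sees the hub beside the held cover.

Emit:
{"name": "send_rows", "arguments": {
  "rows": [
    [0,0,0,0,0,-0.15,25],
    [0,0,0,0,0,-0.4,25],
    [0,0,0,0,0,-0.7,25],
    [0,0,0,0,-0.1,-0.9,25],
    [0,0,0,0,-0.2,-0.9,25],
    [0,0,0,0,-0.15,-0.7,25],
    [0,0,0,0,0,-0.45,25],
    [0,0,0,0,0,0,25],
    [0,0,0,0,0,0,25],
    [0,0,0,0,0,0,25]
  ]
}}

```text
time: 5.52
tcp_pos: [0.6242, 0.0868, 0.273]
eef_rot: [-3.141, -0.003, 2.815]
force: [-0.3, 0.7, -4.3]
width: 0.0349
```

Run:
```python
from look import *
togo([.528,-.098,.2])
look('w3',0,[(.528,-.098,.06,.065,(0,0,255)),(.528,-.098,.06,.058,(0,255,0))])
```

```text
t 5.525 tcp [0.6242 0.0868 0.273 ] rpy [-3.1408e+00 -2.7000e-03  2.8150e+00] F [-0.3  0.7 -4.3] w 0.0349 q [-0.05  0.54  1.08 -0.    1.53 -1.29]
tool shift mm [  31.6 -205.8   73.3] units [ 0.527 -3.431  1.222]
turn units [-0.006 -0.02   0.   ]
```

View pics/w3.png

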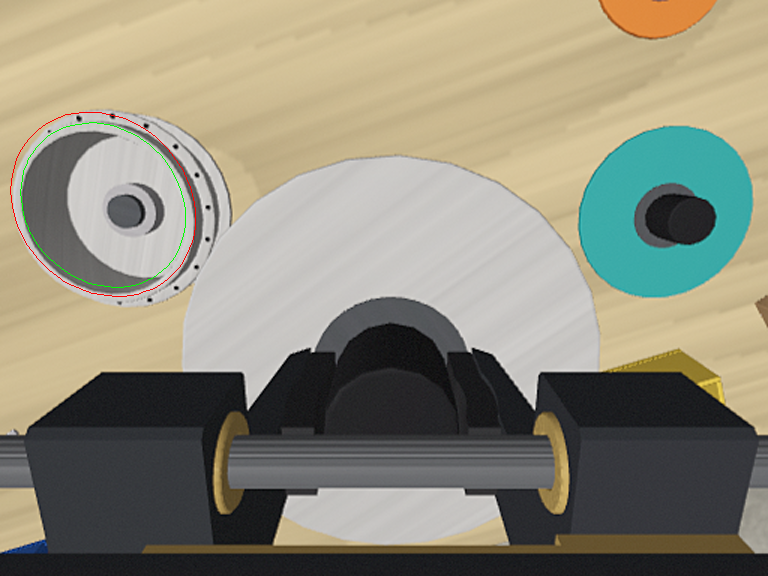

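```bash
cat > ov.py <<'E'
from look import *
def ov(raw,c,name,x,y,box,k=4):
    img=cv2.imread(raw); x0,y0,x1,y1=box
    a=cv2.resize(img[y0:y1,x0:x1],None,fx=k,fy=k,interpolation=cv2.INTER_CUBIC); v=a.copy()
    for z,r,col in((.06,.065,(0,0,255)),(.06,.058,(0,255,0))):
        p=(proj('wrist',circ(x,y,z,r),c)-[x0,y0]+.5)*k-.5; cv2.polylines(v,[p.round().astype(np.int32)],True,col,1)
    cv2.imwrite(name,np.vstack([v]) )
    cv2.imwrite(name.replace('.png','_plain.png'),a)
E
python3 - <<'E'
from ov import *
ov('pics/w3_raw.png',cam('wrist'),'pics/hub3.png',.530,-.0975,(0,65,165,210))
E
```

```text
(no output)
```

View pics/hub3_plain.png

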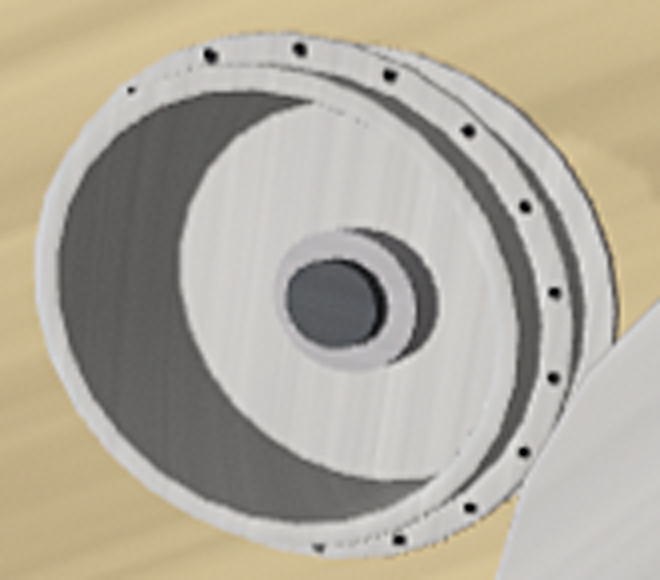

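View pics/hub3.png

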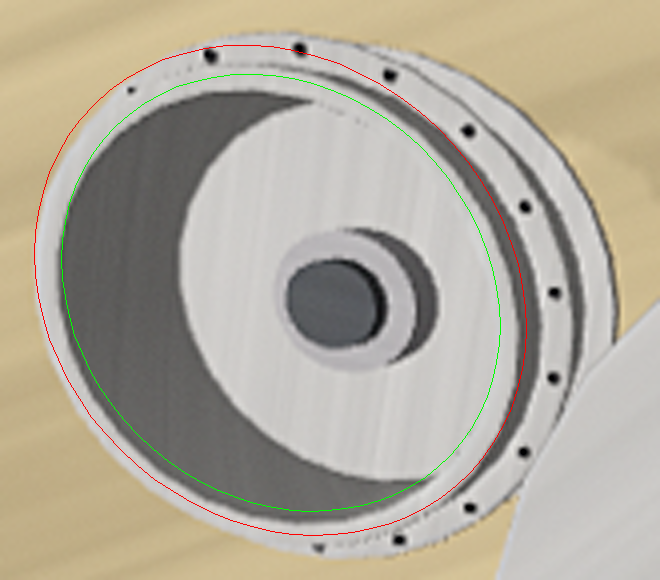

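Emit:
{"name": "send_rows", "arguments": {
  "rows": [
    [0,0,0,-0.2,-0.5,0,25],
    [0,0,0,-0.3,-0.8,0,25],
    [0,0,0,-0.3,-0.85,0,25],
    [0,0,0,-0.3,-0.8,0,25],
    [0,0,0,-0.15,-0.45,0,25],
    [0,0,0,0,0,0,25],
    [0,0,0,0,0,0,25],
    [0,0,0,0,0,0,25],
    [0,0,0,0,0,0,25]
  ]
}}

```text
time: 6.7
tcp_pos: [0.6302, -0.1297, 0.2748]
eef_rot: [3.142, -0.0, 2.816]
force: [-0.4, -0.1, -2.9]
width: 0.035
```

Run:
```python
from ov import *
togo([.533,-.098,.2])
c=cam('wrist'); np.save('c4.npy',np.array([*c[:3],*c[3].ravel()]))
look('w4',0,[(.533,-.098,.06,.065,(0,0,255)),(.533,-.098,.06,.058,(0,255,0))])
```

```text
t 6.7 tcp [ 0.6302 -0.1297  0.2748] rpy [ 3.1415 -0.      2.8159] F [-0.4 -0.1 -2.9] w 0.035 q [-0.38  0.57  1.03  0.    1.55 -1.63]
tool shift mm [102.3  -1.1  74.8] units [ 1.704 -0.018  1.246]
turn units [ 0. -0. -0.]
```

View pics/w4.png

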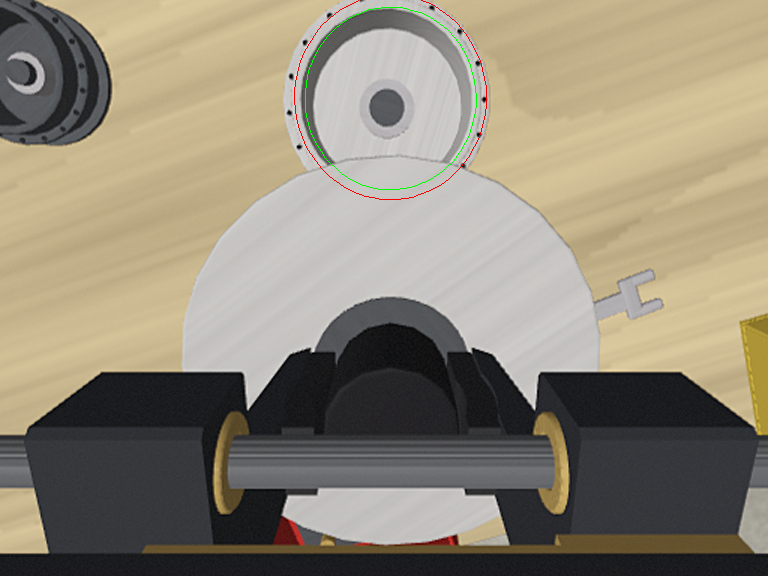

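Run:
```python
from ov import *
c=cam('wrist')
ov('pics/w4_raw.png',c,'pics/hub4.png',.533,-.098,(180,0,340,125),4)
```

```text
(no output)
```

View pics/hub4.png

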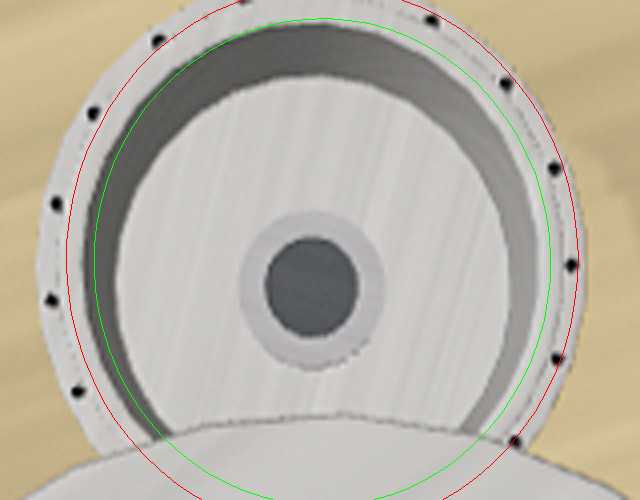

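View pics/hub4_plain.png

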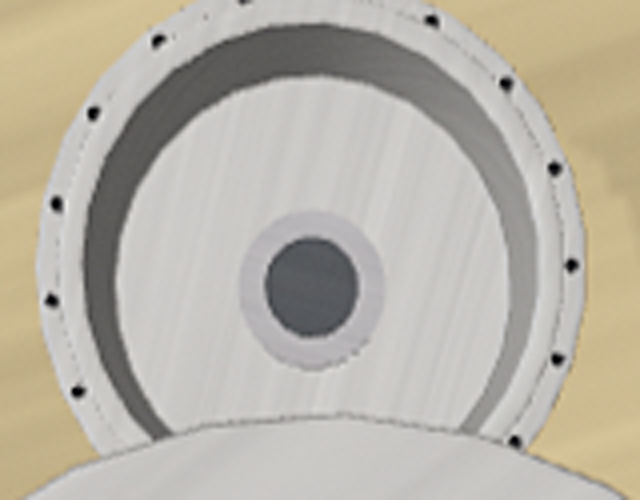

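```bash
cat > hubfit.py <<'E'
from ov import *
from scipy.optimize import least_squares
# inner mouth edge by radial search: from inner guess find strongest edge near guess ellipse
p4=np.array([(83,262),(538,268),(310,22),(150,115),(480,110),(118,160),(515,165),(95,345),(530,345),(225,47),(400,43)])/4+[180,0]-.5+.125
c=cam('wrist')
def res(p,c,pts,z=.06,r=.058):
    W=np.array([at_z('wrist',q,z,c) for q in pts]); return np.hypot(W[:,0]-p[0],W[:,1]-p[1])-r
s=least_squares(res,[.533,-.1],args=(c,p4),loss='soft_l1',f_scale=.001); print('w4 fit',s.x,(s.fun*1e3).round(1))
s3=np.load('c4.npy')
E
python3 hubfit.py
python3 - <<'E'
from ov import *
t=cv2.imread('pics/top0.png')
v=cv2.resize(t[165:240,265:345],None,fx=8,fy=8,interpolation=cv2.INTER_CUBIC)
for (x,y,z,r,col) in((.533-.0027,-.1006,.06,.065,(0,0,255)),(.533-.0027,-.1006,.06,.058,(0,255,0))):
    p=(proj('top',circ(x,y,z,r))-[265,165]+.5)*8-.5; cv2.polylines(v,[p.round().astype(np.int32)],True,col,1)
cv2.imwrite('pics/hubtop.png',v)
E
```

```text
w4 fit [ 0.53446024 -0.10101609] [ 0.5 -0.6  1.5 -2.1 -0.4 -1.7 -0.4  0.1  0.   0.1  1. ]
```

View pics/hubtop.png

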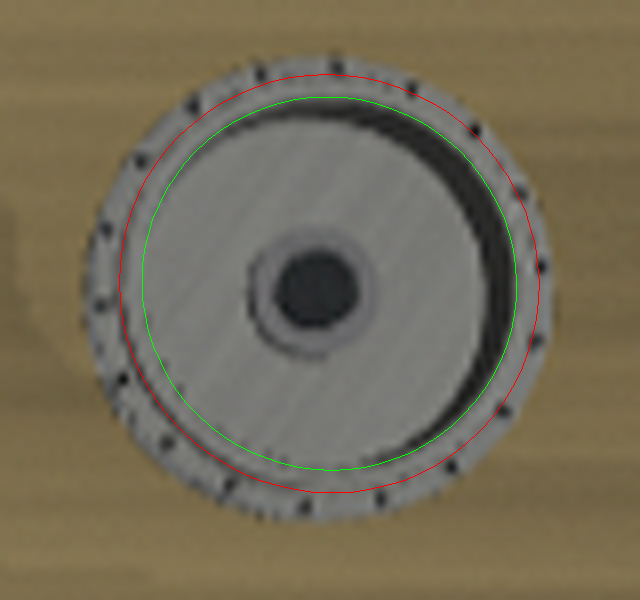

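All three views (w3, w4, top) agree on the hub centre, about (0.5333, -0.1006) within 1.5 mm. The seated TCP height is 0.0227+0.048 = 0.0707. Moving above the hub.

```bash
python3 -c "
from h import *
togo([.5333,-.1006,.115])"
```

```text
t 6.75 tcp [ 0.6302 -0.1299  0.2748] rpy [3.1416e+00 1.0000e-04 2.8157e+00] F [ 0.1  0.1 -3.3] w 0.0353 q [-0.39  0.57  1.03  0.    1.55 -1.63]
tool shift mm [101.2  -3.3 159.8] units [ 1.687 -0.054  2.663]
turn units [0.    0.001 0.   ]
```

Emit:
{"name": "send_rows", "arguments": {
  "rows": [
    [0,0,0,0.3,0,0,25],
    [0,0,0,0.55,-0.025,0.2,25],
    [0,0,0,0.55,-0.025,0.5,25],
    [0,0,0,0.287,0,0.6,25],
    [0,0,0,0,0,0.6,25],
    [0,0,0,0,0,0.5,25],
    [0,0,0,0,0,0.26,25],
    [0,0,0,0,0,0,25],
    [0,0,0,0,0,0,25],
    [0,0,0,0,0,0,25]
  ]
}}

```text
time: 8.0
tcp_pos: [0.5338, -0.1011, 0.1161]
eef_rot: [-3.141, 0.002, 2.815]
force: [-0.0, 0.2, -2.5]
width: 0.0356
```

Run:
```python
from ov import *
togo([.5333,-.1006,.0707])
z0=robot.state()['tcp_pos'][2]-.0227
look('w5',0,[(.5333,-.1006,z0+.018,.069,(0,0,255)),(.5333,-.1006,.0,.074,(255,0,0))])
s=robot.grab_frame('scene')[:,:,::-1]; t=robot.grab_frame('top')[:,:,::-1]
a=cv2.resize(s[130:250,150:290],None,fx=4,fy=4,interpolation=cv2.INTER_CUBIC);cv2.imwrite('pics/s5.png',a)
```

```text
t 8.0 tcp [ 0.5338 -0.1011  0.1161] rpy [-3.1414e+00  1.9000e-03  2.8149e+00] F [-0.   0.2 -2.5] w 0.0356 q [-0.4   0.48  1.6  -0.    1.06 -1.65]
tool shift mm [ 0.7  0.3 45.4] units [0.012 0.005 0.757]
turn units [-0.001  0.013 -0.   ]
```

View pics/w5.png

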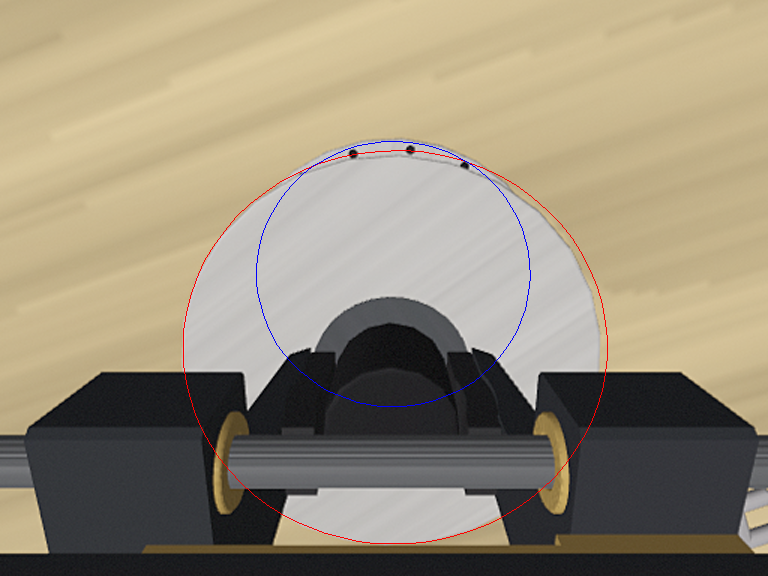

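View pics/s5.png

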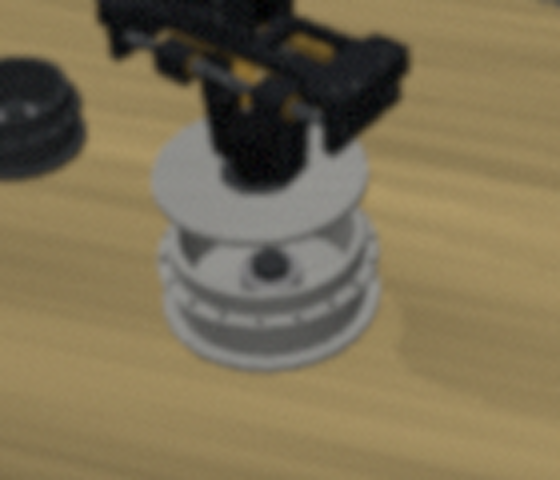

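The cover hangs level over the hub, and the flange circle at (0.5333, -0.1006) coincides with the visible flange edge, rows 140–165 in the wrist view. Lowering in steps while watching the force.

Emit:
{"name": "send_rows", "arguments": {
  "rows": [
    [0,0.01,0,0.01,0.01,0.1,25],
    [0,0,0,0,0,0.15,25],
    [0,0,0,0,0,0.15,25],
    [0,0,0,0,0,0.1,25],
    [0,0,0,0,0,0.1,25],
    [0,0,0,0,0,0.05,25],
    [0,0,0,0,0,0,25],
    [0,0,0,0,0,0,25]
  ]
}}

```text
time: 9.15
tcp_pos: [0.533, -0.1002, 0.0763]
eef_rot: [-3.142, -0.001, 2.815]
force: [-0.3, -0.3, -3.8]
width: 0.0353
```

Emit:
{"name": "send_rows", "arguments": {
  "rows": [
    [0,0,0,0,0,0.04,25],
    [0,0,0,0,0,0.03,25],
    [0,0,0,0,0,0.02,25],
    [0,0,0,0,0,0,25],
    [0,0,0,0,0,0,25]
  ]
}}

```text
time: 9.78
tcp_pos: [0.5329, -0.1002, 0.0707]
eef_rot: [-3.142, -0.001, 2.815]
force: [0.4, 0.2, -2.9]
width: 0.0355
```

```bash
python3 -c "
from h import *
togo([.5333,-.1006,.0707]);print(robot.state()['ft_torque'])"
```

```text
t 9.775 tcp [ 0.5329 -0.1002  0.0707] rpy [-3.1416e+00 -1.4000e-03  2.8148e+00] F [ 0.4  0.2 -2.9] w 0.0355 q [-0.4   0.54  1.64 -0.    0.96 -1.65]
tool shift mm [-0.5 -0.3  0. ] units [-0.008 -0.004  0.   ]
turn units [-0.   -0.01  0.  ]
[0.06511058 0.07635286 0.0414385 ]
```

Already at the expected height, with the weight still on the gripper. Continue in sub-millimetre steps until contact.

Emit:
{"name": "send_rows", "arguments": {
  "rows": [
    [0,0,0,0,0,0.01,25],
    [0,0,0,0,0,0.01,25],
    [0,0,0,0,0,0,25]
  ]
}}

```text
time: 10.15
tcp_pos: [0.533, -0.1002, 0.0706]
eef_rot: [-3.141, -0.001, 2.815]
force: [-5.7, 1.6, 9.8]
width: 0.0351
```

Emit:
{"name": "send_rows", "arguments": {
  "rows": [
    [0,0,0,0,0,0.01,25],
    [0,0,0,0,0,0,25],
    [0,0,0,0,0,0,25]
  ]
}}

```text
time: 10.52
tcp_pos: [0.533, -0.1002, 0.0706]
eef_rot: [-3.141, -0.001, 2.815]
force: [-7.6, 2.5, 16.4]
width: 0.0353
```

Contact is at z 0.0706, the seated height. I relieve the press and check the pictures before releasing.

Emit:
{"name": "send_rows", "arguments": {
  "rows": [
    [0,0,0,0,0,-0.02,25],
    [0,0,0,0,0,0,25]
  ]
}}

```text
time: 10.78
tcp_pos: [0.533, -0.1002, 0.0707]
eef_rot: [-3.142, -0.001, 2.815]
force: [-3.7, 1.5, 6.8]
width: 0.0353
```

Run:
```python
from ov import *
togo([.533,-.1002,.0706])
s=robot.grab_frame('scene')[:,:,::-1]
a=cv2.resize(s[130:250,150:290],None,fx=4,fy=4,interpolation=cv2.INTER_CUBIC);cv2.imwrite('pics/s6.png',a)
```

```text
t 10.775 tcp [ 0.533  -0.1002  0.0707] rpy [-3.1415e+00 -1.1000e-03  2.8149e+00] F [-3.7  1.5  6.8] w 0.0353 q [-0.4   0.54  1.64 -0.    0.96 -1.65]
tool shift mm [-0.  -0.   0.1] units [-0.001 -0.     0.001]
turn units [-0.    -0.008  0.   ]
```

View pics/s6.png

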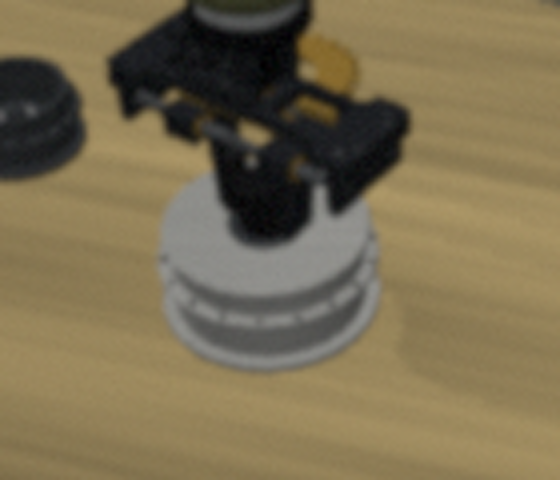

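The disc at crop (265,240) sits flush and concentric on the rim. Open gently and retreat straight up.

Emit:
{"name": "send_rows", "arguments": {
  "rows": [
    [0,0,0,0,0,0,38],
    [0,0,0,0,0,0,42],
    [0,0,0,0,0,0,55],
    [0,0,0,0,0,0,70],
    [0,0,0,0,0,0,70],
    [0,0,0,0,0,0,70]
  ]
}}

```text
time: 11.58
tcp_pos: [0.5329, -0.1002, 0.0701]
eef_rot: [-3.142, -0.001, 2.815]
force: [0.3, 1.3, -0.1]
width: 0.0701
```

Emit:
{"name": "send_rows", "arguments": {
  "rows": [
    [0,0,0,0,0,-0.1,70],
    [0,0,0,0,0,-0.3,70],
    [0,0,0,0,0,-0.5,70],
    [0,0,0,0,0,-0.8,70],
    [0,0,0,0,0,-0.8,70],
    [0,0,0,0,0,-0.4,70],
    [0,0,0,0,0,0,70],
    [0,0,0,0,0,0,70],
    [0,0,0,0,0,0,70]
  ]
}}

```text
time: 12.7
tcp_pos: [0.5328, -0.1001, 0.2428]
eef_rot: [3.141, -0.004, 2.815]
force: [-0.3, 0.8, -0.3]
width: 0.0703
```

Run:
```python
from ov import *
togo([.533,-.1002,.0706])
look('w7',0,[(.533,-.1006,.066,.069,(0,0,255)),(.533,-.1006,.102,.018,(0,255,0))])
s=robot.grab_frame('scene')[:,:,::-1]
a=cv2.resize(s[130:250,150:290],None,fx=4,fy=4,interpolation=cv2.INTER_CUBIC);cv2.imwrite('pics/s7.png',a)
```

```text
t 12.7 tcp [ 0.5328 -0.1001  0.2428] rpy [ 3.1414 -0.0037  2.8147] F [-0.3  0.8 -0.3] w 0.0703 q [-0.4   0.35  1.44 -0.    1.36 -1.65]
tool shift mm [ -0.9  -0.  172.2] units [-1.500e-02 -1.000e-03  2.871e+00]
turn units [ 0.001 -0.026 -0.   ]
```

View pics/w7.png

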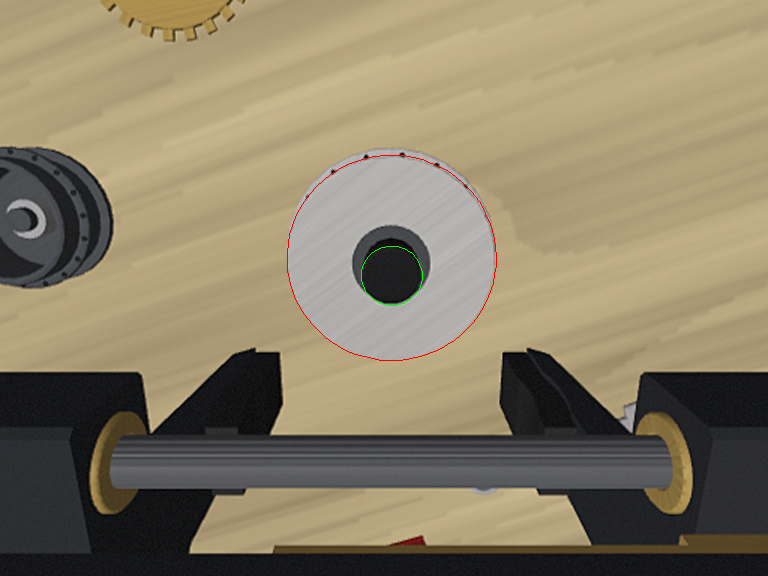

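View pics/s7.png

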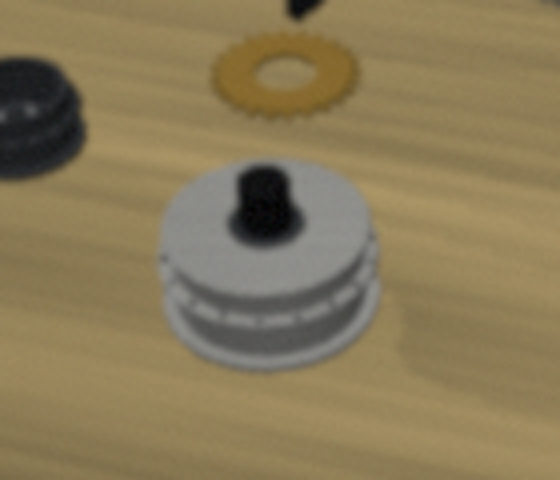

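The cover stands at wrist (392,257). Its disc and knob top both match the circles drawn for a level, seated cover, and the gripper is clear.

```bash
python3 -c "
from plant import robot
print(robot.close_job())"
```

```text
the job is handed in; nothing more can be done
None
```

The large aluminium cover is on the large aluminium hub, knob up, and the job is handed in at about 12.8 s of the 43 s. No verdict came back. I gripped the cover by its knob, lowered it until it touched the rim, eased the pressure and only then let go.

**Final checks:**
- **Seating:** contact came with the tool at 0.0706 m, against 0.0707 m worked out for a seated cover. The highest reading I saw there was about 16 N upward.
- **Position and level:** in the last wrist picture the disc and knob top both matched the circles drawn for a level, seated cover at (0.533, -0.1006). The last scene picture shows the disc flush on the rim.
- **Clearance:** the gripper was about 0.17 m above its release point, with no contact force.
- **Other items:** I never reached for the orange or turquoise covers, but did not check their positions again after the move.

**Disagreements:**
- The fixed cameras differed by about 9 mm on the cover's position along x, so I relied on the wrist camera.
- The wrist pictures of the hub differed by 2–3 mm, well inside the 8 mm play.

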